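Take the amber filter plate out of the microscope light source and show it

TASK

Turn the dimmer knob of the microscope light source anticlockwise to its end stop so that the lamp is off; then lift the filter flap on its top by the tongue at its front edge, open it right back past upright and leave it open. Draw the amber filter plate (orange tab) up out of its slot without disturbing the blue one, and show it: finish with the gripper still holding it, still and upright with its tab on top, its lower edge about 10 cm above the middle of the padded optics tray. The job ends there, in the hand, so do not put it down or let go at the end; leave the other things on the bench where they stand.

Things in the scene. Friction and masses are not known exactly. Their poses are not given: they have to be found in the camera images.
- lightsource: Cream box with a blue band, fixed, 250 (x) by 220 (y) mm, top 140 mm high. Origin: centre of underside; x from its front (towards the robot) to its back, z up. Its front 75 mm is a dark control panel sloping at 0.35 rad, from 75 mm high at the front to 102 mm; behind it, 50 mm in front of the origin, the case steps up vertically to the flat top, where the flap lies.
- filter_well (a point): Middle of the floor of the open well under the flap, 105 mm above the bench; axes of the light source. Well: 35 mm deep, x -42 to +46, y -66 to +66 mm. Two upright slots go 60 mm down from the floor, each 60 mm long in x, 9 mm wide in y, at y = -25 and +25 mm; one holds the amber filter, the other the blue one, either way round.
- dimmer (a joint): Knob angle, rad: 0 is the anticlockwise end stop (lamp off); grows clockwise, seen from outside along its axis, up to 4.7. Starts between 0.6 and 1.4. Friction 0.03 N m; stays where it is left.
- knob_grip (a point): On the axis of the black knob, right (-y) half of the panel. Bar grip 40 long, 14 wide, 24 mm tall, on a skirt 42 mm across, 8 mm tall; white pointer on one end. The axis is square to the panel: it leans 0.35 rad from vertical towards the front. Point: 10 mm below the bar's top, 25 mm above the panel. Turns with the knob: z out along the axis, x along the bar (pointer at -x), y across it.
- flap (a joint): Opening angle of the flap, rad: 0 shut (flat on the top), 1.57 upright, stop at 1.92, leaning back. The hinge is stiff (friction 0.13 N m), so the flap stays at any angle where it is left; it takes about 2 N at the tongue to lift.
- flap_tongue (a point): Grip point of the flap, in its black tongue, 119 mm from the hinge axis. Flap: dark blue plate 105 long, 150 wide, 6 mm thick. The tongue stands out 30 mm from the middle of its front edge, in its plane, 24 wide (y), 8 mm thick; 35 mm free below, and the case's step is 14 mm behind this point. Turns with the flap: x to the hinge, y along its axis, z out of the upper face.
- flap_hinge (a point): Middle of the hinge axis, 55 mm behind the origin of the light source, 143 mm above the bench. Its axes are those of the light source: the hinge axis is y; the flap opens by a right-handed turn about +y, its front edge rising and going back.
- amber_filter: The filter to take: amber glass in an aluminium frame 56 wide (x), 60 tall, 6 mm thick (y), with an orange tab amid its top edge, 24 wide (x), 10 thick (y), 28 mm tall. 88 mm tall in all, 50 to 100 g. Origin: middle of its lower edge; z up to the tab, y square to the glass. Starts in a slot, axes as the light source, origin 45 mm above the bench, only the tab above the well floor.
- blue_filter: The other filter, the same in size and axes, with blue glass and a blue tab; it stays in the other slot, 50 mm beside the amber one (tabs 40 mm apart).
- optics_tray: Padded optics tray, fixed: shallow aluminium tray 170 mm (x) by 130 mm (y), rim 20 mm high, lined with dark grey foam. Origin: centre of its underside.
- tray_foam (a point): Middle of the foam surface in the tray, 12 mm above the bench.
- objective_tube: Bystander: clear tube with black screw cap holding an objective lens, 45 mm diameter, 68 mm tall, origin under its centre.
- oil_bottle: Bystander: small brown glass bottle of immersion oil, 36 mm diameter, 68 mm tall, origin under its centre.
- petri_dish: Bystander: covered Petri dish, 92 mm diameter, 16 mm tall, origin under its centre.
- slide_box: Bystander: blue box of microscope slides with a pale lid, 100 by 85 mm, 35 mm tall, origin under its centre.
- screwdriver: Bystander: screwdriver with a red handle, 150 mm long, lying on the bench, origin under its middle.
There are look-alikes about, which are no part of the job. There is more than one size of the optics_tray; the job needs the smallest.

How it is judged:
By the outcome, as a careful person would: the job done as asked, in the order asked, and still so for the second after the job is handed in, while the arm keeps its last pose, push and grip.
It also fails if it takes over 61 s, if anything falls off the work surface, if the arm or the gripper's body presses on something with over 40 N, if the wrist force passes 120 N, or if a joint passes its speed limit or range.

ROBOT

A 6-joint arm with a two-finger parallel gripper is mounted at the origin on the work surface. World frame = base frame: x ahead of the robot, y to its left, z up, the work surface at z = 0. Lengths are in m, angles in degrees, forces in N, time in s.
With the tool pointing down it reaches from about 0.3 to 0.75 m from the base axis. Payload 8.5 kg.
Tool frame: the origin (TCP) lies midway between the tips of the shut fingers; the grasp point (between the pads) lies 19 mm behind it; z points along the fingers, y is the line along which they close (so a half turn about z gives the same grasp; the last joint's range is limited). The gripper opens to 85 mm and grips with 20 to 120 N. Pads are 22 mm wide; open, the fingers measure 114 mm over their backs; the gripper's body (76 mm by 85 mm) begins 54 mm behind the grasp point. The pads swing forward as they close: fully open they stand 13 mm farther back than shut.
Start: joints at [56.075, 21.807, 74.336, -0, 83.858, -12.336], TCP at [0.202, 0.511, 0.231] pointing down, gripper open.
Joint ranges: [-178.18, 178.18], [-50.72, 133.34], [12.68, 142.11], [-81.47, 261.47], [9.98, 163.14], [-165.26, 165.26]. Speed limits (degrees/s): [136.94, 136.94, 180, 180, 180, 180].

INTERFACE

Orientations are given as a 3x3 rotation matrix whose columns are the frame's x, y, z axes.
In Python, from rig import env, viewer, recognise, pinpoint gives the robot as it stands.
- The arm moves only by the tool move_arm, never from a script. Its argument "plan" is text: rows parted by semicolons, each of 7 numbers parted by spaces: the shift along the tool's x, y, z in m, then the turn, a rotation vector about the tool's x, y, z in rad, then the finger opening in m, from 0 to 0.0854. A call has 1 to 12 rows; each row shifts and turns the commanded pose from where the row before left it, along the tool's axes as they then stand; what a row does not reach is not made up. A row lasts 1/8 s, in which the tool goes at most 62.5 mm and 10.7 degrees, less where a joint would pass 70% of its speed; a pose out of reach is approached as far as the arm can. A call is refused whole if a number of a shift passes 0.0625 or a number of a turn 0.188, either way. A call with a gripper value outside its range is refused whole. The fingers move at their own pace and stop on an object; "grip_force" is the grip in N (left out, the last holds). Time passes only in rows, so rows that do not move let the fingers close. It gives the time, the measured TCP pose, the force, the opening and the grip force at its end, in the units of the state.
- env.observe(): the state, without advancing time (a new reading comes with each control period).
- viewer.get_image(name): name is "side" or "top"; returns (picture, depth): 384x512x3 uint8, red, green, blue; 384x512 float32, m along the optical axis (not along the pixel's ray), 0 where there is no reading.
- viewer.calibration(name): a dict with "fx", "fy", "cx", "cy" (pixels), "k1" (the pictures are not rectified: a ray, as slopes to the right and down, at radius r is drawn at 1 + k1 r^2 times it, then the intrinsics apply), "R" (3x3) and "t" (3): a world point X has camera coordinates R X + t. Camera axes: x right, y down, z forward; pixel columns grow to the right and rows downward; lengths in m; the calibration is good to about 2 mm. A picture is of the moment at which its call begins. calibration takes no time and is no camera call.
- env.close_job(): hands the job in; it is judged then, once.
Trained networks look in the newest picture that a camera, given by its name, has taken for a name from the list of things; names that differ only in an ending like _2 or _b are one class to them, and where a whole thing is asked for, a point or a joint stands for the part that bears it (a point fixed in the world has none). Each returns a list of dicts, best first, with "conf" (0 to 1); they miss things now and then, are a little off and sometimes report something else, mostly with a low value. They report only what shows in the picture. A call takes as long as a camera call. They do not tell look-alikes from the thing itself.
- recognise(camera, name): "extent" ([centre column, centre row, width, height] in pixels, round what is visible of it).
- pinpoint(camera, name): "pixel" ([column, row] in pixels: a listed point, or the origin of a listed thing).
The state is a dict: "time_s": time; "q": joint angles; "qvel": joint speeds; "joint_efforts": joint torques, N m; "position": TCP position; "tool_rot": TCP orientation; "ft_force": force on the tool from outside, world axes, zero at the start; "wrist_torque": the same for the moment, N m; "grip_width": finger opening in m; "gripper_force": force on a finger pad.
Only numpy, scipy, OpenCV 4.12 (cv2) and the standard library are available. Lean on these libraries where they do the work, as an engineer would, in place of code of your own. Each camera call takes 0.05 s, during which the arm holds its last target. There are 200 camera calls.

## Working session

There is one attempt and no reset: what is moved stays moved. The work goes in short steps, Python scripts to look and compute and a tool call to move; the robot and the scene stay as the last step left them, time stands still between calls to the robot, and variables do not carry over. Pictures are saved under pics/ and viewed, at most 10 in all, crops included, and the job is handed in when it is done.

Besides the shell and the picture viewer there is one more tool, called after ">>>" as name(argument=value, ...), one argument or row to a line, values as JSON. move_arm: Moves the arm, as the interface text tells. Its arguments: {"type":"object","properties":{"plan":{"type":"string"},"grip_force":{"type":"number"}},"required":["plan"]}

```bash
ls; mkdir -p pics
cat > h.py <<'E'
import numpy as np, cv2
from rig import env, viewer, recognise, pinpoint
def shot(c,fn=None):
    im,d=viewer.get_image(c)
    if fn: cv2.imwrite('pics/'+fn,im[:,:,::-1])
    return im,d
def ray(c,uv):
    k=viewer.calibration(c); p=np.array([(uv[0]-k['cx'])/k['fx'],(uv[1]-k['cy'])/k['fy']]); q=p.copy()
    for _ in range(20): q=p/(1+k['k1']*(q@q))
    return q
def at_depth(c,uv,z):
    k=viewer.calibration(c);q=ray(c,uv);R=np.array(k['R']);t=np.array(k['t'])
    return R.T@(np.array([q[0]*z,q[1]*z,z])-t)
def at_z(c,uv,h):
    k=viewer.calibration(c);q=ray(c,uv);R=np.array(k['R']);t=np.array(k['t'])
    o=-R.T@t; d=R.T@np.array([q[0],q[1],1]); return o+d*(h-o[2])/d[2]
def proj(c,X):
    k=viewer.calibration(c);x=np.array(k['R'])@np.array(X)+np.array(k['t']);p=x[:2]/x[2];p=p*(1+k['k1']*(p@p))
    return p*[k['fx'],k['fy']]+[k['cx'],k['cy']]
E
python3 - <<'E'
from h import *
np.set_printoptions(precision=4,suppress=True)
a,_=shot('top');b,_=shot('side')
cv2.imwrite('pics/top0.png',cv2.resize(a[:,:,::-1],(768,576)));cv2.imwrite('pics/side0.png',cv2.resize(b[:,:,::-1],(768,576)))
for c in('top','side'):
    k=viewer.calibration(c);print(c,k['fx'],-np.array(k['R']).T@k['t'],k['R'][2])
for n,h in (('lightsource',0),('flap_hinge',.143),('flap_tongue',.143),('knob_grip',.11),('filter_well',.105),('optics_tray',0),('tray_foam',.012),('amber_filter',.045)):
  for c in('top','side'):
    for r in pinpoint(c,n)[:4]: print(n,c,np.round(r['pixel'],1),round(r['conf'],2),at_z(c,r['pixel'],h))
s=env.observe();print(s['time_s'],s['position'],s['tool_rot'],s['grip_width'])
E
```

```text
pics
top 364.25656471499354 [ 0.3537 -0.1306  1.4983] [ 0.1122  0.0051 -0.9937]
side 466.10699434049985 [-0.2146 -0.7968  1.2229] [ 0.4685  0.4564 -0.7565]
lightsource top [190.6 179. ] 0.68 [0.6082 0.1314 0.    ]
lightsource side [236.2 147.8] 0.88 [0.6266 0.1299 0.    ]
flap_hinge top [189.3 160.2] 0.68 [0.6565 0.1107 0.143 ]
flap_hinge side [247.8 119.1] 0.7 [0.657  0.0939 0.143 ]
flap_tongue top [185.1 189.1] 0.68 [0.546  0.1275 0.143 ]
flap_tongue side [217.6 130.1] 0.85 [0.5456 0.1299 0.143 ]
flap_tongue side [298.3 226. ] 0.5 [ 0.4257 -0.3339  0.143 ]
knob_grip top [201.5 202.8] 0.66 [0.4957 0.071  0.11  ]
knob_grip side [219.8 153.8] 0.67 [0.493  0.0665 0.11  ]
filter_well top [190.2 176.4] 0.83 [0.6007 0.1145 0.105 ]
filter_well side [233.  132.2] 0.73 [0.6019 0.1145 0.105 ]
filter_well side [317.6 175.9] 0.69 [ 0.6431 -0.234   0.105 ]
optics_tray top [286.1 196.1] 0.7 [ 0.5244 -0.2641  0.    ]
optics_tray top [295.3 264.3] 0.58 [ 0.2444 -0.2907  0.    ]
optics_tray top [388.3 196.6] 0.56 [ 0.5095 -0.6903  0.    ]
optics_tray top [188.8 177.2] 0.27 [0.6161 0.1389 0.    ]
opt
[... 209 characters left out ...]
] 0.77 [ 0.512  -0.2852  0.012 ]
tray_foam top [389.3 200. ] 0.69 [ 0.494 -0.689  0.012]
tray_foam top [292.8 265.4] 0.63 [ 0.2413 -0.2792  0.012 ]
tray_foam side [303.  223.7] 0.94 [ 0.5206 -0.2829  0.012 ]
tray_foam side [243.9 280.2] 0.86 [ 0.2447 -0.2887  0.012 ]
tray_foam side [406.8 304.5] 0.7 [ 0.5041 -0.682   0.012 ]
tray_foam side [244.9 119.4] 0.47 [0.7537 0.209  0.012 ]
amber_filter top [304.2 155.2] 0.45 [ 0.6846 -0.3405  0.045 ]
amber_filter side [302.6 224.2] 0.36 [ 0.4983 -0.2972  0.045 ]
amber_filter side [353.8 203.3] 0.36 [ 0.6759 -0.3647  0.045 ]
0.9 [0.2024 0.5114 0.2313] [[-0.9299  0.3679 -0.    ]
 [ 0.3679  0.9299 -0.    ]
 [ 0.     -0.     -1.    ]] 0.08534255781213948
```

View pics/top0.png

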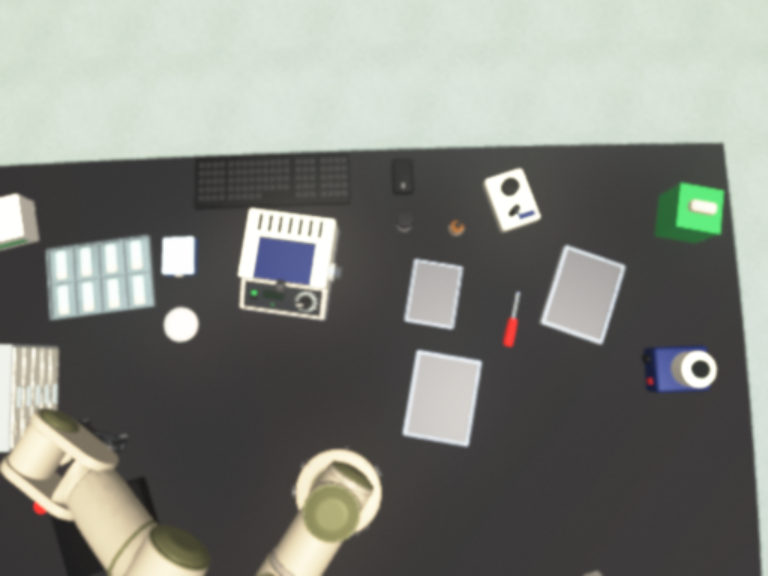

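View pics/side0.png

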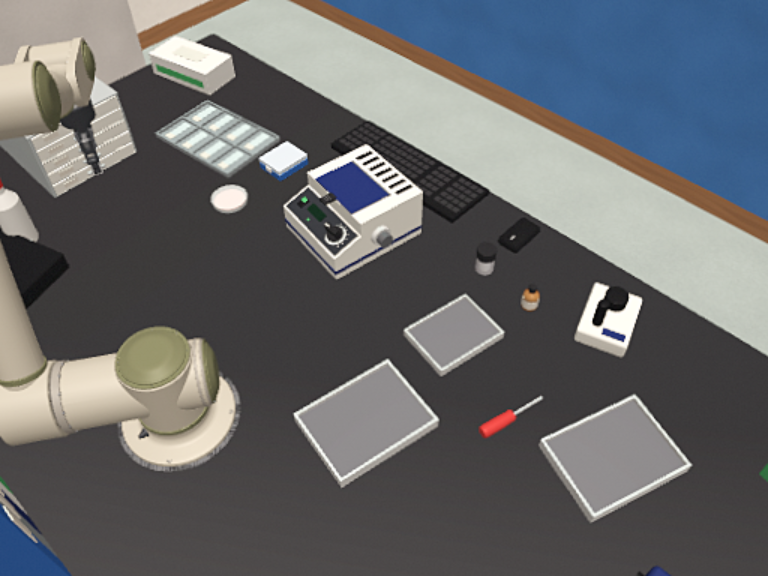

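```bash
cat >> h.py <<'E'
def cloud(c,d):
    k=viewer.calibration(c);v,u=np.mgrid[0:384,0:512]
    K=np.array([[k['fx'],0,k['cx']],[0,k['fy'],k['cy']],[0,0,1]])
    # radial only in k1: iterate
    p=np.stack([(u-k['cx'])/k['fx'],(v-k['cy'])/k['fy']],-1).astype(float);q=p.copy()
    for _ in range(15): q=p/(1+k['k1']*(q**2).sum(-1,keepdims=True))
    X=np.concatenate([q*d[...,None],d[...,None]],-1)
    return (X-np.array(k['t']))@np.array(k['R'])
E
python3 - <<'E'
from h import *
np.set_printoptions(precision=4,suppress=True)
for c in('top','side'):
    im,d=shot(c)
    P=cloud(c,d);ok=d>0
    m=ok&(abs(P[...,0]-.62)<.25)&(abs(P[...,1]-.12)<.25)&(P[...,2]>.125)&(P[...,2]<.165)
    Q=P[m];print(c,len(Q),np.median(Q[:,2]),cv2.minAreaRect((Q[:,:2]*1000).astype(np.float32)))
    m=ok&(abs(P[...,0]-.62)<.25)&(abs(P[...,1]-.12)<.25)&(P[...,2]>.05)
    Q=P[m];r=cv2.minAreaRect((Q[:,:2]*1000).astype(np.float32));print(r,cv2.boxPoints(r))
    for x,y in ((.515,-.28),(.244,-.29),(.505,-.685)):
        m=ok&(abs(P[...,0]-x)<.17)&(abs(P[...,1]-y)<.17)&(P[...,2]>.005)&(P[...,2]<.03)
        if m.sum()<20: print('few',m.sum());continue
        n,l,st,ce=cv2.connectedComponentsWithStats(m.astype(np.uint8)); i=1+st[1:,4].argmax()
        print('tray',cv2.minAreaRect((P[l==i][:,:2]*1000).astype(np.float32)))
    for n in('objective_tube','oil_bottle','petri_dish','slide_box'):
        for r in pinpoint(c,n)[:1]: print(n,r['conf'],at_z(c,r['pixel'],0))
im,d=shot('side');cv2.imwrite('pics/crop1.png',cv2.resize(im[95:190,180:290,::-1],None,fx=6,fy=6,interpolation=cv2.INTER_CUBIC))
E
```

```text
top 2718 0.1417555939010749 ((614.8885498046875, 110.15873718261719), (224.4362335205078, 227.68386840820312), 79.9808578491211)
((600.90625, 97.30941772460938), (253.55029296875, 252.04078674316406), 80.4185562133789) [[455.5422  -6.7212]
 [704.067  -48.6732]
 [746.2703 201.34  ]
 [497.7455 243.2921]]
tray ((525.4968872070312, -276.8045349121094), (134.00767517089844, 177.59375), 77.95711517333984)
tray ((243.6809539794922, -282.3968200683594), (179.0361328125, 232.92550659179688), 79.86029052734375)
tray ((514.1881103515625, -689.1373901367188), (184.87841796875, 241.64137268066406), 69.47518920898438)
objective_tube 0.48 [ 0.7235 -0.2052  0.    ]
oil_bottle 0.42 [ 0.6921 -0.3381  0.    ]
petri_dish 0.61 [0.4529 0.4097 0.    ]
slide_box 0.63 [0.6463 0.4247 0.    ]
side 2361 0.1415723375897076 ((617.3590087890625, 106.73942565917969), (229.0625457763672, 228.2838897705078), 79.18115997314453)
((600.5770263671875, 95.13512420654297), (257.22607421875, 256.31903076171875), 80.08067321777344) [[452.1783  -9.4784]
 [704.6656 -53.6322]
 [748.9758 199.7486]
 [496.4884 243.9025]]
tray ((525.5122680664062, -271.5758972167969), (146.56890869140625, 176.37564086914062), 78.43749237060547)
tray ((249.72396850585938, -282.7652587890625), (188.7271270751953, 234.4935760498047), 77.95478057861328)
tray ((512.9520874023438, -680.7542724609375), (183.51492309570312, 232.7599639892578), 69.11323547363281)
objective_tube 0.61 [ 0.7201 -0.1884  0.    ]
oil_bottle 0.48 [ 0.7021 -0.3398  0.    ]
petri_dish 0.69 [0.4458 0.4209 0.    ]
slide_box 0.68 [0.63   0.4153 0.    ]
```

View pics/crop1.png

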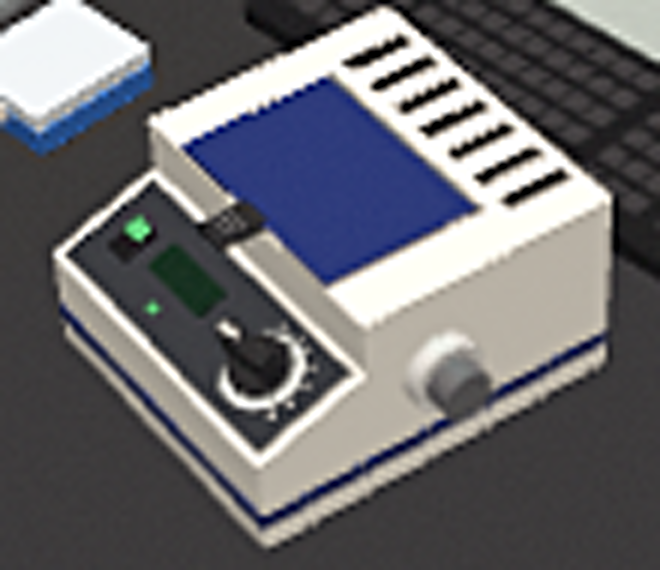

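Run:
```python
from h import *
np.set_printoptions(precision=4,suppress=True)
for c in('top','side'):
    im,d=shot(c); hsv=cv2.cvtColor(im,cv2.COLOR_RGB2HSV)
    m=((hsv[...,0]>105)&(hsv[...,0]<130)&(hsv[...,1]>110)&(hsv[...,2]>60)).astype(np.uint8)
    n,l,st,ce=cv2.connectedComponentsWithStats(m)
    u,v=proj(c,[.6,.115,.146]); i=l[int(v),int(u)]; print(st[i])
    cn=max(cv2.findContours((l==i).astype(np.uint8),0,2)[0],key=len)[:,0]
    W=np.array([at_z(c,p,.146)[:2]*1000 for p in cn],np.float32)
    r=cv2.minAreaRect(W);print(c,r);print(cv2.boxPoints(r))
    P=cloud(c,d);ls=P[(l==i)&(d>0)];print('depth ctr',ls.mean(0))
yaw=np.radians(-9.8);X=np.array([np.cos(yaw),np.sin(yaw)]);
# knob: bar top centre & pointer, side crop px (crop/6+offset)
for nm,px,h in (('knob',(180+262/6,95+362/6),.120),('ptr',(180+228/6,95+330/6),.12)):
    print(nm,at_z('side',px,h))
print([r for r in pinpoint('side','knob_grip')][:2],[r for r in pinpoint('top','knob_grip')][:2])
a,_=shot('top');b,_=shot('side')
x=cv2.resize(a[185:215,155:225,::-1],None,fx=11,fy=11,interpolation=cv2.INTER_CUBIC)
cv2.imwrite('pics/knobtop.png',x)
```

```text
[171 160  35  28 697]
top ((605.4197998046875, 112.33406066894531), (130.19012451171875, 90.74642944335938), 80.77449798583984)
[[550.1974  55.3553]
 [639.77    40.8067]
 [660.6422 169.3129]
 [571.0696 183.8614]]
depth ctr [0.6023 0.1195 0.1453]
[211 108  48  34 843]
side ((603.2261962890625, 109.06660461425781), (146.67018127441406, 103.65768432617188), 80.30512237548828)
[[539.7878  45.5069]
 [641.9651  28.0508]
 [666.6646 172.6263]
 [564.4873 190.0824]]
depth ctr [0.6031 0.1075 0.1455]
knob [0.4905 0.0441 0.12  ]
ptr [0.4949 0.0763 0.12  ]
[{'pixel': [223.9, 155.0], 'conf': 0.6}] [{'pixel': [201.4, 203.0], 'conf': 0.4}]
```

View pics/knobtop.png

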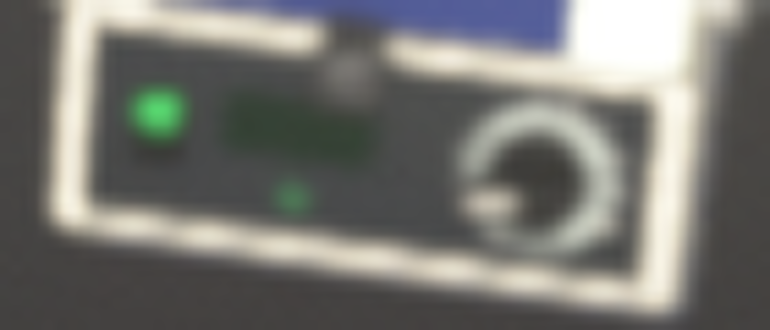

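```bash
cat >> h.py <<'E'
from scipy.spatial.transform import Rotation as Ro
O=np.array([.603,.112,0.]);YAW=np.radians(-9.7)
L=Ro.from_euler('z',YAW).as_matrix()   # columns: LS axes
def toLS(p): return L.T@(np.array(p)-O)
def fromLS(p): return L@np.array(p)+O
def plane(c,uv,n,p0):
    k=viewer.calibration(c);q=ray(c,uv);R=np.array(k['R']);t=np.array(k['t'])
    o=-R.T@t; d=R.T@np.array([q[0],q[1],1]); return o+d*((p0-o)@n)/(d@n)
def frame(z,y):
    z=np.array(z,float)/np.linalg.norm(z);y=np.array(y,float);y-=z*(y@z);y/=np.linalg.norm(y)
    return np.column_stack([np.cross(y,z),y,z])
def plan(p1,R1,n,g,p0=None,R0=None):
    s=env.observe();p0=np.array(s['position']) if p0 is None else p0;R0=np.array(s['tool_rot']) if R0 is None else R0
    w=Ro.from_matrix(R0.T@R1).as_rotvec()/n;out=[]
    for i in range(n):
        Ri=R0@Ro.from_rotvec(w*i).as_matrix(); sh=Ri.T@(np.array(p1)-p0)/n
        out.append(' '.join('%.4f'%v for v in sh)+' '+' '.join('%.4f'%v for v in w)+' %g'%g)
    print(n,'rows; max',abs(sh).max(),abs(w).max());print('; '.join(out))
E
python3 - <<'E'
from h import *
np.set_printoptions(precision=4,suppress=True)
n=np.array([-np.sin(.35),0,np.cos(.35)]);N=L@n
def pl(h): return fromLS(np.array([-.0875,0,.0885])+h*n)
for c,k,p in (('top',(204.1,201.4),(199.3,203.5)),('side',(223,158),(218,149.8))):
    a=toLS(plane(c,k,N,pl(.008)));b=toLS(plane(c,p,N,pl(.033)));print(c,'skirt',a,'ptr',b,'d',b-a-.025*n)
for c in('top','side'):
    for r in pinpoint(c,'knob_grip')[:1]: print(c,'grip',toLS(plane(c,r['pixel'],N,pl(.025))))
E
```

```text
top skirt [-0.091  -0.0654  0.0958] ptr [-0.1033 -0.0518  0.1179] d [-0.0037  0.0136 -0.0014]
side skirt [-0.0953 -0.0728  0.0942] ptr [-0.0996 -0.0519  0.1192] d [0.0043 0.0209 0.0016]
top grip [-0.1016 -0.064   0.11  ]
side grip [-0.0946 -0.0581  0.1125]
```

Run:
```python
from h import *
from scipy.optimize import least_squares
np.set_printoptions(precision=4,suppress=True)
n=np.array([-np.sin(.35),0,np.cos(.35)]);e1=np.array([np.cos(.35),0,np.sin(.35)]);e2=np.array([0,1,0])
for c,(x0,y0,x1,y1) in (('top',(155,185,225,215)),('side',(180,95,290,190))):
    im,_=shot(c);hsv=cv2.cvtColor(im,cv2.COLOR_RGB2HSV)
    u,v={'top':(204,201),'side':(223,157)}[c];print(c);print(hsv[v-9:v+10,u-10:u+11,2])
def f(s,full=False):
    c=fromLS(0) if 0 else None
    base=np.array([-.0875,0,.0885])+s[0]*e1+s[1]*e2; d=-np.sin(s[2])*e1+np.cos(s[2])*e2
    r=[]
    for cam,k,p in (('top',(204.1,201.4),(199.3,203.5)),('side',(223.5,159),(218,149.8))):
        r+=list(proj(cam,fromLS(base))-k);r+=list(proj(cam,fromLS(base+.033*n+.017*d))-p)
    return np.array(r)
o=least_squares(f,[0,-.06,.3]);print(o.x,np.degrees(o.x[2]),o.fun)
```

```text
top
[[105 109 112 118 131 148 161 171 182 193 198 204 210 219 227 236 243 243
  240 237 237]
 [ 81  81  83  84  87  94 100 108 119 134 142 144 154 164 171 184 197 200
  198 203 225]
 [ 78  79  79  80  84  94 113 131 148 161 161 154 151 144 121 111 115 118
  121 138 193]
 [ 78  80  79  85 101 129 159 180 191 197 196 188 183 166 134 107  94  87
   86 104 169]
 [ 78  79  82  98 130 163 186 189 179 171 170 182 195 195 174 139 108  87
   81 101 169]
 [ 78  82  91 118 153 171 163 145 124 111 113 133 166 195 200 171 126  91
   83 104 172]
 [ 78  84 105 137 162 157 123  91  77  75  77  88 119 167 201 197 155 113
   92 109 180]
 [ 78  84 110 146 159 134  93  71  66  65  67  70  86 132 184 201 176 134
  102 122 196]
 [ 77  83 106 136 141 110  75  64  61  62  62  63  70 104 156 186 173 131
  100 133 212]
 [ 77  82  98 115 117 101  89  78  68  63  63  62  68  94 143 181 177 136
  103 138 216]
 [ 76  79  96 126 149 155 148 125  91  71  68  69  73  99 147 182 179 143
  110 146 222]
 [ 75  78 101 145 183 195 186 155 106  74  67  71  82 116 166 184 164 126
  105 156 231]
 [ 75  76  90 120 150 164 15
[... 1703 characters left out ...]
 34  18  35  74 110 220 255 204  67  52
   59  56  62]
 [220  88  50  50 109 233 255 229 155 140 156 195 200 255 180 106  51  61
   55  59 144]
 [255 219  87  50  48  90 211 255 255 255 255 255 204  82  99 203  54  55
   69 163 241]
 [214 255 219  89  48  52  51  71 112 122  77  80 144  46  54  56  49  65
  181 255 255]
 [159 213 255 220  90  50  58  59  57  55  56 112 206  54  57  51  96 199
  255 255 219]
 [158 159 214 255 219  89  53  62  63  65  62  61  57  56  63 130 226 255
  255 197 177]
 [161 158 159 214 255 219  91  53  64  67  68  63  57  59 147 245 255 242
  172 179 182]]
[-0.0045 -0.0681 -0.1233] -7.062103881360593 [ 0.9688  0.5154 -0.0967 -0.6118 -0.2527 -0.775  -0.4622  0.1875]
```

Run:
```python
from h import *
from scipy.optimize import least_squares
np.set_printoptions(precision=4,suppress=True)
n=np.array([-np.sin(.35),0,np.cos(.35)]);e1=np.array([np.cos(.35),0,np.sin(.35)]);e2=np.array([0,1,0])
def f(s,h0):
    base=np.array([-.0875,0,.0885])+s[0]*e1+s[1]*e2; d=-np.sin(s[2])*e1+np.cos(s[2])*e2
    r=[]
    for cam,k,p in (('top',(203.8,200.4),(199,203.1)),('side',(223.3,157),(217.6,149.5))):
        r+=list(proj(cam,fromLS(base+h0*n))-k);r+=list(proj(cam,fromLS(base+.033*n+.017*d))-p)
    return np.array(r)
for h0 in(0,.008):
    o=least_squares(f,[0,-.06,.3],args=(h0,));print(h0,o.x,np.degrees(o.x[2]),o.fun)
    print(toLS(fromLS(np.array([-.0875,0,.0885])+o.x[0]*e1+o.x[1]*e2+.025*n)))
s=o.x;base=np.array([-.0875,0,.0885])-.0*e1-.06*e2
for ph in(-10,0,10,20,30,40):
    d=-np.sin(np.radians(ph))*e1+np.cos(np.radians(ph))*e2
    a=[proj('side',fromLS(base+.035*n+t*d)) for t in(.02,-.02)];b=[proj('top',fromLS(base+.035*n+t*d)) for t in(.02,-.02)];print(ph,a,b)
```

```text
0 [-0.0003 -0.0652  0.1149] 6.582041776925759 [ 0.6505  0.3741 -0.5356 -0.363   0.4163 -0.0568 -0.4921 -0.0274]
[-0.0963 -0.0652  0.1119]
0.008 [ 0.0001 -0.0669  0.1297] 7.429219495196227 [ 0.7084  0.8361 -0.0933 -0.3346 -0.0349 -1.0524 -0.1837  0.2301]
[-0.096  -0.0669  0.112 ]
-10 [array([216.8638, 146.7444]), array([221.7952, 154.6773])] [array([196.4235, 201.1421]), array([206.4366, 204.326 ])]
0 [array([216.034 , 147.3582]), array([222.6361, 154.054 ])] [array([196.2615, 202.0067]), array([206.6049, 203.4624])]
10 [array([215.3027, 148.0726]), array([223.3749, 153.3279])] [array([196.2566, 202.8923]), array([206.616 , 202.5755])]
20 [array([214.6919, 148.8664]), array([223.989 , 152.5215])] [array([196.4086, 203.772 ]), array([206.4692, 201.6925])]
30 [array([214.2201, 149.7162]), array([224.4593, 151.66  ])] [array([196.7127, 204.6194]), array([206.1688, 200.8403])]
40 [array([213.9015, 150.5965]), array([224.7718, 150.7701])] [array([197.1595, 205.4088]), array([205.7238, 200.0449])]
```

```bash
cat >> h.py <<'E'
n_=np.array([-np.sin(.35),0,np.cos(.35)]);e1=np.array([np.cos(.35),0,np.sin(.35)]);e2=np.array([0,1,0])
KB=np.array([-.0875,-.063,.0885])
def knobpose(h,ph):
    ph=np.radians(ph);return fromLS(KB+h*n_), frame(L@-n_, L@(np.cos(ph)*e1+np.sin(ph)*e2))
E
python3 - <<'E'
from h import *
p,R=knobpose(.10,5);print(p,R);plan(p,R,12,.045)
E
```

```text
[0.47233656 0.07042097 0.18243727] [[ 0.08714698  0.93710427  0.33799556]
 [ 0.99574709 -0.07176233 -0.05777464]
 [-0.02988551  0.34159298 -0.93937271]]
12 rows; max 0.03694507833196277 0.10518065480161659
-0.0344 -0.0259 0.0041 -0.0234 -0.0207 0.1052 0.045; -0.0369 -0.0222 0.0043 -0.0234 -0.0207 0.1052 0.045; -0.0389 -0.0183 0.0046 -0.0234 -0.0207 0.1052 0.045; -0.0406 -0.0143 0.0050 -0.0234 -0.0207 0.1052 0.045; -0.0417 -0.0101 0.0056 -0.0234 -0.0207 0.1052 0.045; -0.0424 -0.0058 0.0063 -0.0234 -0.0207 0.1052 0.045; -0.0427 -0.0014 0.0071 -0.0234 -0.0207 0.1052 0.045; -0.0424 0.0029 0.0080 -0.0234 -0.0207 0.1052 0.045; -0.0417 0.0071 0.0089 -0.0234 -0.0207 0.1052 0.045; -0.0406 0.0112 0.0100 -0.0234 -0.0207 0.1052 0.045; -0.0390 0.0151 0.0111 -0.0234 -0.0207 0.1052 0.045; -0.0369 0.0189 0.0123 -0.0234 -0.0207 0.1052 0.045
```

Look-alikes: black panel knob at side (223,157) versus the grey knob on the case's right side at side (256,158), so I take the black one. Trays at top (286,196) 134×178 mm, (295,264) 179×233 and (388,196) 185×240, so the first is the smallest. The crop confirms the black bar knob, with its pointer at side (218,150).

>>> move_arm(
  plan="-0.034 -0.026 0.004 -0.023 -0.021 0.105 0.045; -0.037 -0.022 0.004 -0.023 -0.021 0.105 0.045; -0.039 -0.018 0.005 -0.023 -0.021 0.105 0.045; -0.041 -0.014 0.005 -0.023 -0.021 0.105 0.045; -0.042 -0.010 0.006 -0.023 -0.021 0.105 0.045; -0.042 -0.006 0.006 -0.023 -0.021 0.105 0.045; -0.043 -0.001 0.007 -0.023 -0.021 0.105 0.045; -0.042 0.003 0.008 -0.023 -0.021 0.105 0.045; -0.042 0.007 0.009 -0.023 -0.021 0.105 0.045; -0.041 0.011 0.010 -0.023 -0.021 0.105 0.045; -0.039 0.015 0.011 -0.023 -0.021 0.105 0.045; -0.037 0.019 0.012 -0.023 -0.021 0.105 0.045",
  grip_force=30,
)

```text
time_s: 3.45
position: [0.4739, 0.0692, 0.1838]
tool_rot: [[0.089, 0.937, 0.337], [0.995, -0.072, -0.063], [-0.035, 0.342, -0.939]]
ft_force: [1.6, 0.1, -0.6]
grip_width: 0.0447
gripper_force: 0.0
```

Run:
```python
from h import *
p,R=knobpose(.040,5);plan(p,R,3,.04)
s=env.observe();print(s['q'],s['grip_width'])
im,_=shot('side','s2.png');cv2.imwrite('pics/s2c.png',cv2.resize(im[60:190,160:310,::-1],None,fx=4.5,fy=4.5,interpolation=cv2.INTER_CUBIC))
```

```text
3 rows; max 0.020241803231824448 0.0017716178413881292
0.0005 -0.0007 0.0202 -0.0000 0.0018 -0.0002 0.04; 0.0004 -0.0007 0.0202 -0.0000 0.0018 -0.0002 0.04; 0.0004 -0.0007 0.0202 -0.0000 0.0018 -0.0002 0.04
[ -4.79518609  10.35354495 102.82723957  -2.71997831  46.86568586
   1.50043549] 0.044724448001752105
```

View pics/s2c.png

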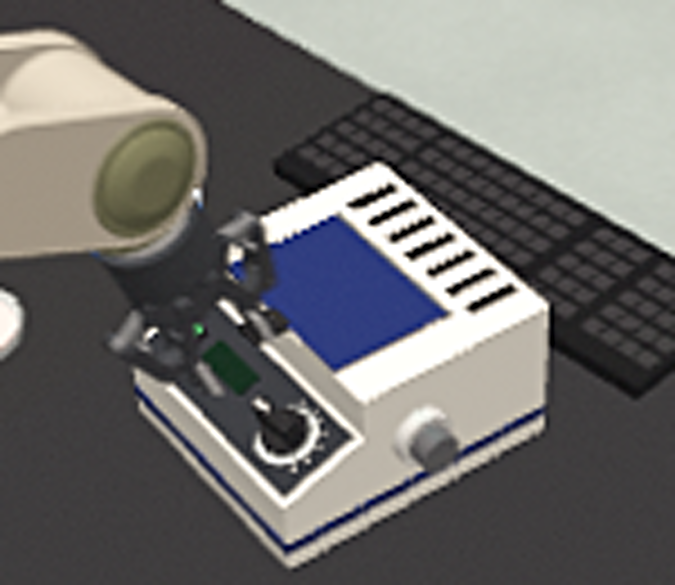

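>>> move_arm(
  plan="0.0005 -0.0005 0.02 0 0.002 0 0.038; 0.0005 -0.0005 0.02 0 0.002 0 0.038; 0.0005 -0.001 0.02 0 0.001 0 0.038; 0 0 0.015 0 0 0 0.038; 0 0 0.014 0 0 0 0.038; 0 0 0 0 0 0 0.038",
)

```text
time_s: 4.25
position: [0.5014, 0.0669, 0.0987]
tool_rot: [[0.084, 0.938, 0.336], [0.996, -0.069, -0.057], [-0.031, 0.339, -0.94]]
ft_force: [0.0, -0.5, 0.5]
grip_width: 0.0381
gripper_force: 0.0
```

Run:
```python
from h import *
s=env.observe();print(toLS(s['position']),(toLS(s['position'])-KB)@n_,(toLS(s['position'])-KB)@e1,s['ft_force'],s['grip_width'])
im,_=shot('side','s3.png');cv2.imwrite('pics/s3c.png',cv2.resize(im[110:180,180:270,::-1],None,fx=7,fy=7,interpolation=cv2.INTER_CUBIC))
```

```text
[-0.09255155 -0.06156624  0.09871862] 0.011331257992527903 -0.0012413435407462171 [ 0.04064021 -0.50725098  0.52680383] 0.03810162707587912
```

View pics/s3c.png

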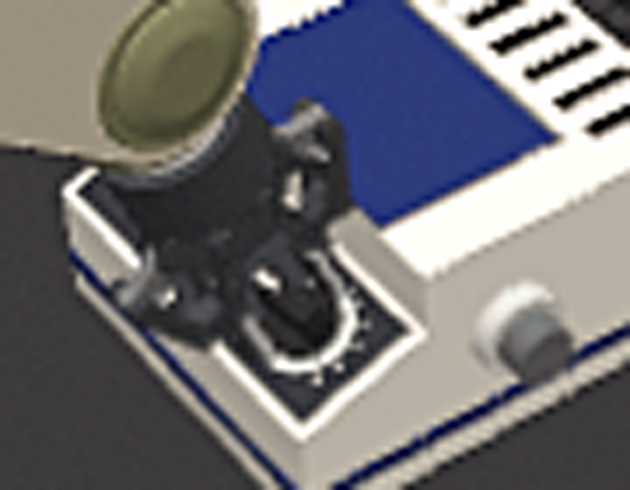

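Run:
```python
from h import *
s=env.observe();p=np.array(s['position']);R=np.array(s['tool_rot'])
for sg in(1,-1):
  for b in (.005,.019): print(sg,b,[(proj(c,p-b*R[:,2]+sg*R[:,1]*(.019+.007))) for c in('side','top')])
im,_=shot('top');cv2.imwrite('pics/t3c.png',cv2.resize(im[180:215,170:225,::-1],None,fx=12,fy=12,interpolation=cv2.INTER_CUBIC))
for c in('side','top'):
  for r in pinpoint(c,'knob_grip')[:2]: print(c,r, toLS(plane(c,r['pixel'],L@n_,fromLS(KB+.025*n_))))
# ring/skirt expected pixels
for y in(-.06,-.065,-.07):
  b=KB.copy();b[1]=y;print(y,proj('side',fromLS(b+.035*n_)),proj('side',fromLS(b+.035*n_-.02*e2)),proj('side',fromLS(b+.035*n_+.02*e2)))
```

```text
1 0.005 [array([226.62341252, 148.60441851]), array([202.73457918, 195.32288891])]
1 0.019 [array([225.22021814, 146.41722264]), array([202.04759295, 196.15053879])]
-1 0.005 [array([215.78933926, 159.2769055 ]), array([202.64387449, 208.38989731])]
-1 0.019 [array([214.29801036, 157.15829028]), array([201.96256042, 209.3371474 ])]
side {'pixel': [221.0, 154.1], 'conf': 0.7} [-0.09878748 -0.06784994  0.11099325]
top {'pixel': [201.9, 204.4], 'conf': 0.38} [-0.10464058 -0.06077984  0.1088567 ]
-0.06 [219.31175283 150.68249956] [222.63610418 154.05397006] [216.03395535 147.35819548]
-0.065 [220.13844416 151.52091287] [223.47456273 154.90430524] [216.84908501 148.18489489]
-0.07 [220.96805788 152.36228701] [224.31599562 155.75765382] [217.66708602 149.01450348]
```

View pics/t3c.png

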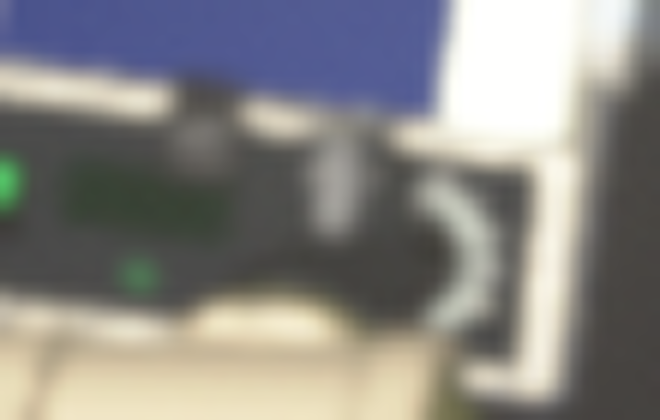

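>>> move_arm(
  plan="-0.004 0.001 0 0 0 0 0.038; 0 0 0 0 0 0 0.01; 0 0 0 0 0 0 0.01; 0 0 0 0 0 0 0.01; 0 0 0 0 0 0 0.01",
  grip_force=30,
)

```text
time_s: 5.08
position: [0.5019, 0.0628, 0.1001]
tool_rot: [[0.084, 0.938, 0.337], [0.996, -0.068, -0.058], [-0.031, 0.34, -0.94]]
ft_force: [-3.9, -2.9, 6.1]
grip_width: 0.0135
gripper_force: 32.4
```

Run:
```python
from h import *
s=env.observe();print(s['ft_force'],s['wrist_torque'],s['grip_width'],s['q'],s['gripper_force'],(np.array(s['tool_rot'])).T@np.array(s['wrist_torque']))
```

```text
[-3.94450435 -2.92704526  6.11272731] [-0.40885113  0.49159818 -0.20877706] 0.013496371044553916 [ -5.56883248  20.22316197 106.42168852  -2.5603686   33.44824287
   0.8268294 ] 32.44285225868225 [ 0.46176233 -0.48813912  0.03019299]
```

>>> move_arm(
  plan="0 0 -0.002 0 0 0 0.01; 0 0 0 0 0 -0.12 0.01; 0 0 0 0 0 -0.12 0.01; 0 0 0 0 0 -0.12 0.01; 0 0 0 0 0 -0.12 0.01; 0 0 0 0 0 0 0.01",
)

```text
time_s: 5.82
position: [0.5032, 0.063, 0.1009]
tool_rot: [[-0.359, 0.87, 0.339], [0.915, 0.4, -0.057], [-0.185, 0.29, -0.939]]
ft_force: [16.7, 0.6, -21.6]
grip_width: 0.0135
gripper_force: 31.5
```

```bash
cat > st.py <<'E'
from h import *
np.set_printoptions(precision=3,suppress=True)
s=env.observe();R=np.array(s['tool_rot']);print('t',s['time_s'],'tool F',R.T@s['ft_force'],'tool T',R.T@s['wrist_torque'],s['grip_width'],s['q'],s['gripper_force'])
print('LS',toLS(s['position']),'R in LS');print(L.T@R)
y=L.T@R[:,1];print('ph',np.degrees(np.arctan2(y@e2,y@e1)))
E
python3 st.py
```

```text
t 5.825 tool F [-1.497  8.532 25.941] tool T [-1.269 -0.23   0.002] 0.013545473263226632 [ -5.556  20.217 106.259  -2.466  33.5   -26.761] 31.468677520751953
LS [-0.09  -0.065  0.101] R in LS
[[-0.508  0.79   0.344]
 [ 0.841  0.54   0.001]
 [-0.185  0.29  -0.939]]
ph 32.71066710245542
```

>>> move_arm(
  plan="0 -0.0005 0.0015 0 0 -0.08 0.01; 0 0 0 0 0 -0.08 0.01; 0 0 0 0 0 -0.08 0.01; 0 0 0 0 0 0 0.01",
)

```text
time_s: 6.32
position: [0.504, 0.0633, 0.101]
tool_rot: [[-0.554, 0.759, 0.342], [0.794, 0.605, -0.056], [-0.25, 0.241, -0.938]]
ft_force: [11.6, 7.3, -5.1]
grip_width: 0.0134
gripper_force: 33.9
```

```bash
python3 st.py
```

```text
t 6.325 tool F [ 0.635 11.956  8.317] tool T [-1.698  0.226 -0.024] 0.013411218947866215 [ -5.533  20.231 106.29   -2.397  33.235 -40.524] 33.93259048461914
LS [-0.089 -0.065  0.101] R in LS
[[-0.68   0.646  0.347]
 [ 0.689  0.725  0.002]
 [-0.25   0.241 -0.938]]
ph 46.439267837483136
```

>>> move_arm(
  plan="0 0.0006 0.0003 0 0 -0.08 0.01; 0 0.0003 0 0 0 -0.08 0.01; 0 0 0 0 0 -0.08 0.01; 0 0 0 0 0 0 0.01",
)

```text
time_s: 6.82
position: [0.5046, 0.0639, 0.1012]
tool_rot: [[-0.719, 0.605, 0.343], [0.627, 0.777, -0.056], [-0.3, 0.175, -0.938]]
ft_force: [9.2, 7.1, -0.4]
grip_width: 0.0132
gripper_force: 34.6
```

```bash
python3 st.py
```

```text
t 6.825 tool F [-2.089 11.019  3.104] tool T [-1.566 -0.052  0.011] 0.013171948093725822 [ -5.44   20.269 106.174  -2.448  33.306 -54.151] 34.55910086631775
LS [-0.089 -0.064  0.101] R in LS
[[-0.814  0.465  0.347]
 [ 0.497  0.868  0.002]
 [-0.3    0.175 -0.938]]
ph 60.193523413176415
```

>>> move_arm(
  plan="0 0.0004 0 0 0 -0.08 0.01; 0 0.0003 0 0 0 -0.08 0.01; 0 0 0 0 0 -0.08 0.01; 0 0 0 0 0 0 0.01",
)

```text
time_s: 7.32
position: [0.505, 0.0639, 0.1016]
tool_rot: [[-0.837, 0.426, 0.343], [0.434, 0.899, -0.055], [-0.332, 0.103, -0.938]]
ft_force: [5.5, 1.2, 4.6]
grip_width: 0.0133
gripper_force: 141.9
```

```bash
python3 st.py
```

```text
t 7.325 tool F [-5.644  3.853 -2.52 ] tool T [-0.577 -0.898  4.01 ] 0.013308478680353893 [ -5.473  20.251 106.098  -2.331  33.397 -67.404] 141.85128384036943
LS [-0.088 -0.064  0.102] R in LS
[[-0.899  0.268  0.347]
 [ 0.287  0.958  0.003]
 [-0.332  0.103 -0.938]]
ph 73.31599201840434
```

>>> move_arm(
  plan="0 0 0 0 0 0 0.03; 0 0 0 0 0 0 0.03; 0 0 -0.02 0 0 0 0.03; 0 0 -0.03 0 0 0 0.03; 0 0 -0.03 0 0 0 0.04; 0 0 -0.03 0 0 0 0.04; 0 0 -0.02 0 0 0 0.04",
)

```text
time_s: 8.2
position: [0.4581, 0.0713, 0.2233]
tool_rot: [[-0.844, 0.417, 0.337], [0.424, 0.904, -0.058], [-0.329, 0.094, -0.94]]
ft_force: [-1.2, -0.5, 0.2]
grip_width: 0.04
gripper_force: 0.0
```

```bash
python3 st.py
python3 - <<'E'
from h import *
im,_=shot('side','s4.png');cv2.imwrite('pics/s4c.png',cv2.resize(im[60:190,160:310,::-1],None,fx=4.5,fy=4.5,interpolation=cv2.INTER_CUBIC))
np.set_printoptions(linewidth=150)
hsv=cv2.cvtColor(im,cv2.COLOR_RGB2HSV);print(hsv[148:164,213:235,2])
# refined LS pose estimates via tongue
for c in('side','top'):
  for r in pinpoint(c,'flap_tongue')[:2]: print(c,r,toLS(at_z(c,r['pixel'],.143)))
E
```

```text
t 8.2 tool F [ 0.708 -0.937 -0.51 ] tool T [ 0.008  0.215 -0.021] 0.04000487725574114 [ -4.88    5.98  100.626  -2.064  53.483 -68.238] 0.0
LS [-0.136 -0.064  0.223] R in LS
[[-0.903  0.259  0.342]
 [ 0.276  0.961 -0.   ]
 [-0.329  0.094 -0.94 ]]
ph 73.99710641569551
[[ 75  75  71  71  72  72  71  72  71  74  70  72  69  73  78  49 139 255 240 176 163 166]
 [ 72  72  72  71  71  71  71  71  72  67  53  59  52  82 146  53  49 136 255 240 186 162]
 [ 71  69  69  65  61  62  79  52  58  53  52  51  49  62 118  95  57  64 136 255 255 184]
 [ 69  68  64  78 114 162 139  44  51  54  55  55  45  91 193 190 100 127  44 137 255 255]
 [ 68  71 118 171 235 255 127  45  53  52  51  43  26  15  77 183 206  85  71  47 137 255]
 [ 69 115 226 208  63  32  39  43  42  31  28  30  26  25  15 155 255 190 130  59  51 141]
 [ 72  62  39  33  35  37  27  26  31  32  28  29  31  24  20  91 194 216  45  61  63  51]
 [ 74  66  44  29  25  27  33  29  26  28  28  32  32  34  30 126 241 250  68  81  66  66]
 [ 72  72  71  44  22  29  28  28  31  31  35  45  47  50  31 128 243 243 135 141  66  67]
 [ 71  71  71
[... 171 characters left out ...]
 58  65  59 161 255 135  43  36  47  50  44  36  38 106 204 255 195 138 140  65  61  65]
 [ 95  55  59  92 197 229 160 105  37  23  52  77 113 226 255 211  69  56  62  60  64 154]
 [226  94  53  53 117 240 255 236 161 149 177 202 205 255 188 111  54  62  60  62 152 251]
 [255 226  94  51  52  94 218 255 255 255 255 255 211  89 104 210  58  59  74 170 247 255]
 [220 255 226  93  51  54  54  75 116 128  79  88 150  51  56  58  53  68 186 255 255 227]]
side {'pixel': [217.6, 130.0], 'conf': 0.9} [-0.05929167  0.00839827  0.143     ]
side {'pixel': [300.9, 221.9], 'conf': 0.29} [-0.08437015 -0.46276118  0.143     ]
top {'pixel': [184.2, 189.3], 'conf': 0.85} [-0.0599831   0.00897785  0.143     ]
```

View pics/s4c.png

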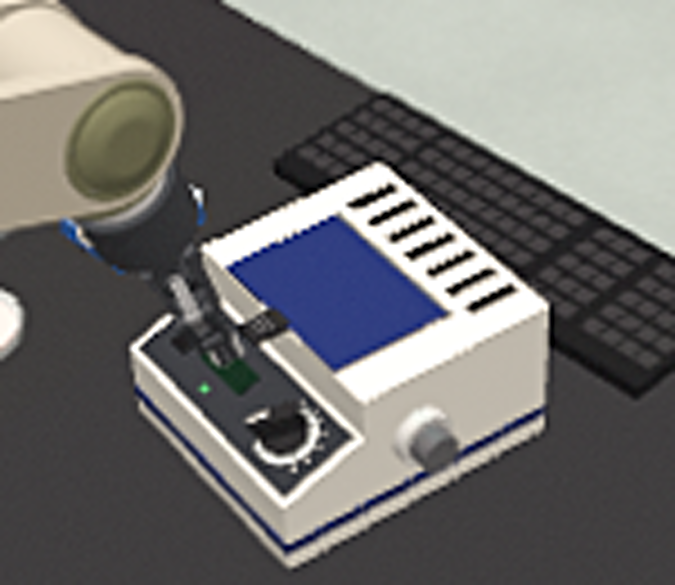

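Run:
```python
from h import *
np.set_printoptions(precision=4,suppress=True,linewidth=170)
for c,p in(('side',(218.2,132.2)),('top',(186.8,191)),('top',(186.8,192))): print(c,toLS(at_z(c,p,.147)))
K=np.array([-.0875,-.0645,.0885])+.003*e1
for ph in(5,30,40,50,60,70,80):
    a=np.radians(ph);d=-np.sin(a)*e1+np.cos(a)*e2;print(ph,proj('side',fromLS(K+.033*n_+.017*d)),proj('side',fromLS(K+.026*n_+.02*d)))
import cv2
im,_=shot('side');g=cv2.cvtColor(im,cv2.COLOR_RGB2GRAY);print(g[122:142,206:230])
im,_=shot('top');g=cv2.cvtColor(im,cv2.COLOR_RGB2GRAY);print(g[184:200,178:196])
cv2.imwrite('pics/t4c.png',cv2.resize(im[150:225,150:235,::-1],None,fx=8,fy=8,interpolation=cv2.INTER_CUBIC))
```

```text
side [-0.066 -0.006  0.147]
top [-0.0654 -0.0026  0.147 ]
top [-0.0691 -0.0032  0.147 ]
5 [217.8209 148.6306] [218.0086 149.2721]
30 [216.6028 150.3439] [216.5823 151.2796]
40 [216.3335 151.0933] [216.2668 152.1583]
50 [216.2034 151.8463] [216.1144 153.0415]
60 [216.2168 152.5801] [216.1301 153.9026]
70 [216.3737 153.2725] [216.3139 154.7156]
80 [216.6698 153.9023] [216.6609 155.4557]
[[ 54 151 170 164 165 172 188  43  58  64  64  66  68  67  65  68  64  65  67  65  68  66  67  65]
 [ 51 123 174 166 164 164 172 189  48  57  64  66  65  65  66  65  68  67  66  64  66  68  64  66]
 [ 44  65 180 168 165 164 164 174 186  49  57  63  65  66  67  66  65  66  66  66  66  66  65  66]
 [ 48  53 121 172 163 163 164 165 172 186  50  54  62  64  65  67  67  66  64  67  65  65  66  66]
 [ 38  44  49 146 169 159 162 163 165 172 186  52  62  61  64  66  67  65  67  66  65  66  68  65]
 [ 69  45  77 211 244 160 158 163 163 164 171 186 145  64  62  66  67  68  67  67  65  65  68  66]
 [ 97  46  54 181 255 235 159 158 161 164 166 189 253 122  51  59  67  66  66  67  66  65  69  66]
 [ 58  50  47  52 1
[... 1769 characters left out ...]
136 171 192 208 220 227]
 [ 75  75  77  78  78  84  96 107 113 111 102  92  98 117 138 154 168 179]
 [ 71  71  73  73  74  80  92 100 104 102  94  85  81  82  88  94  98 103]
 [ 67  68  69  69  69  73  82  90  95  95  89  82  78  77  77  77  78  78]
 [ 62  61  63  64  65  67  73  78  81  82  81  77  75  75  76  77  76  77]
 [ 60  62  61  61  61  62  64  66  67  70  70  72  74  76  76  76  76  76]
 [ 60  60  60  61  60  60  61  61  61  63  66  69  74  75  75  77  76  76]
 [ 62  60  60  60  60  61  61  61  61  61  65  68  73  75  75  76  77  79]
 [ 64  63  62  62  61  62  60  62  61  62  65  70  73  75  76  75  76  81]
 [ 70  68  68  66  66  65  64  64  63  63  66  70  73  75  75  75  76  82]]
```

View pics/t4c.png

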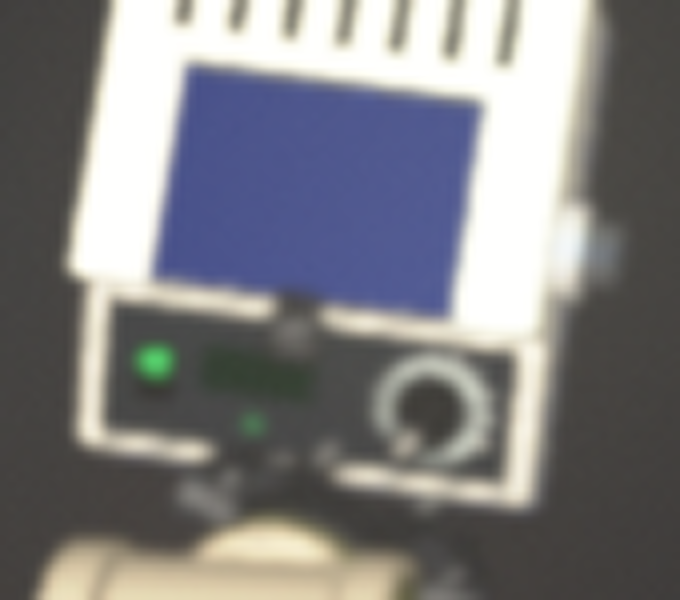

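```bash
sed -i 's/^O=.*;YAW/O=np.array([.602,.1085,0.]);YAW/' h.py
python3 - <<'E'
from h import *
R=frame([0,0,-1],L@[0,1,0])
p=fromLS([-.069,0,.195]);plan(p,R,5,.05)
H=np.array([.055,.143]);r=.124
pts=[H+r*np.array([-np.cos(a),np.sin(a)]) for a in np.linspace(0,1.87,13)]
for a,b in zip(pts,pts[1:]): print('%.4f 0 %.4f'%(-(b-a)[0],-(b-a)[1]),end='; ')
E
```

```text
5 rows; max 0.012826460415796107 0.06895231845050497
-0.0069 0.0146 0.0095 0.0097 0.0690 -0.0554 0.05; -0.0083 0.0143 0.0088 0.0097 0.0690 -0.0554 0.05; -0.0097 0.0139 0.0080 0.0097 0.0690 -0.0554 0.05; -0.0109 0.0134 0.0072 0.0097 0.0690 -0.0554 0.05; -0.0121 0.0128 0.0063 0.0097 0.0690 -0.0554 0.05
-0.0015 0 -0.0192; -0.0045 0 -0.0188; -0.0073 0 -0.0179; -0.0100 0 -0.0165; -0.0125 0 -0.0147; -0.0146 0 -0.0126; -0.0164 0 -0.0102; -0.0178 0 -0.0076; -0.0187 0 -0.0047; -0.0192 0 -0.0017; -0.0193 0 0.0013; -0.0188 0 0.0042;
```

>>> move_arm(
  plan="-0.007 0.0145 0.0095 0.01 0.069 -0.055 0.05; -0.008 0.0145 0.009 0.01 0.069 -0.055 0.05; -0.010 0.014 0.008 0.01 0.069 -0.055 0.05; -0.011 0.0135 0.007 0.01 0.069 -0.055 0.05; -0.012 0.013 0.006 0.01 0.069 -0.055 0.05; 0 0 0 0 0 0 0.05; 0 0 0 0 0 0 0.05",
)

```text
time_s: 9.32
position: [0.534, 0.1202, 0.1955]
tool_rot: [[-0.985, 0.172, -0.0], [0.172, 0.985, -0.001], [-0.0, -0.001, -1.0]]
ft_force: [-0.3, 0.8, -1.0]
grip_width: 0.0501
gripper_force: 0.0
```

```bash
python3 st.py
python3 - <<'E'
from h import *
np.set_printoptions(precision=4,suppress=True,linewidth=170)
# depth-based check of case: step edge and side edges from both cams
for c in('side','top'):
    im,d=shot(c);P=cloud(c,d);Q=(P-O)@L
    hsv=cv2.cvtColor(im,cv2.COLOR_RGB2HSV)
    m=(d>0)&(abs(Q[...,2]-.142)<.012)&(hsv[...,1]<70)&(hsv[...,2]>110)&(abs(Q[...,0]-.04)<.12)&(abs(Q[...,1])<.15)
    q=Q[m];print(c,m.sum(),np.percentile(q,[1,3,97,99],axis=0))
    m=(hsv[...,0]>105)&(hsv[...,0]<130)&(hsv[...,1]>110)&(hsv[...,2]>60)&(abs(Q[...,0])<.08)&(abs(Q[...,1])<.1)&(Q[...,2]>.12)
    q=Q[m];print('flap',m.sum(),np.percentile(q,[1,50,99],axis=0))
    for r in pinpoint(c,'flap_tongue')[:1]: print(r,toLS(at_z(c,r['pixel'],.143)))
    for r in recognise(c,'flap_tongue')[:2]: print(r)
E
```

```text
t 9.325 tool F [0.434 0.706 0.962] tool T [ 0.05  -0.019  0.018] 0.05007768104385997 [  0.318  23.182  78.305  -0.054  78.515 -79.782] 0.0
LS [-0.069  0.     0.196] R in LS
[[-1.     0.003  0.   ]
 [ 0.003  1.    -0.001]
 [-0.    -0.001 -1.   ]]
ph 89.84040518072659
side 1124 [[-0.0512 -0.1116  0.1309]
 [-0.0503 -0.1096  0.132 ]
 [ 0.1231  0.105   0.1454]
 [ 0.1255  0.1094  0.1467]]
flap 731 [[-0.0575 -0.0725  0.1396]
 [ 0.0052 -0.0136  0.1455]
 [ 0.053   0.0718  0.2138]]
{'pixel': [217.6, 130.6], 'conf': 0.56} [-0.0606  0.0095  0.143 ]
{'extent': [236.8, 123.9, 46.1, 33.4], 'conf': 0.61}
{'extent': [151.8, 133.1, 24.7, 20.4], 'conf': 0.21}
top 1485 [[-0.048  -0.1072  0.1327]
 [-0.04   -0.1049  0.1339]
 [ 0.1228  0.107   0.147 ]
 [ 0.1245  0.1112  0.1487]]
flap 6 [[0.0419 0.0496 0.1392]
 [0.0446 0.0588 0.1417]
 [0.0467 0.0659 0.1511]]
{'extent': [191.4, 172.2, 40.0, 29.5], 'conf': 0.57}
{'extent': [289.2, 196.8, 33.1, 43.0], 'conf': 0.38}
```

>>> move_arm(
  plan="0 0 0.022 0 0 0 0.05; 0 0 0.022 0 0 0 0.05; 0 0 0.020 0 0 0 0.05; 0 0 0 0 0 0 0.05; 0 0 0 0 0 0 0.015; 0 0 0 0 0 0 0.015; 0 0 0 0 0 0 0.015; 0 0 0 0 0 0 0.015",
  grip_force=25,
)

```text
time_s: 10.62
position: [0.5355, 0.1232, 0.1339]
tool_rot: [[-0.985, 0.17, 0.005], [0.17, 0.985, 0.005], [-0.004, 0.006, -1.0]]
ft_force: [2.8, 15.3, 2.0]
grip_width: 0.0232
gripper_force: 28.1
```

```bash
python3 st.py
```

```text
t 10.625 tool F [-0.202 15.585 -1.877] tool T [-2.528  0.033  0.008] 0.023196631094152306 [  0.477  26.76   83.525   0.293  69.407 -79.81 ] 28.11297208070755
LS [-0.068  0.003  0.134] R in LS
[[-1.     0.002  0.004]
 [ 0.002  1.     0.006]
 [-0.004  0.006 -1.   ]]
ph 89.78094885950026
```

>>> move_arm(
  plan="0 0.002 0 0 0 0 0.015; 0 0.002 0 0 0 0 0.015; -0.0015 0 -0.019 0 0 0 0.015; -0.0045 0 -0.019 0 0 0 0.015; -0.0075 0 -0.018 0 0 0 0.015; 0 0 0 0 0 0 0.015",
)

```text
time_s: 11.38
position: [0.5493, 0.1214, 0.1894]
tool_rot: [[-0.985, 0.171, 0.004], [0.171, 0.985, -0.002], [-0.004, -0.001, -1.0]]
ft_force: [1.9, -3.1, -0.3]
grip_width: 0.0232
gripper_force: 27.7
```

```bash
python3 st.py
```

```text
t 11.375 tool F [-2.345 -2.689  0.281] tool T [ 0.447 -0.327 -0.111] 0.023153406706550472 [  0.454  24.865  76.564  -0.104  78.366 -79.655] 27.666311860084534
LS [-0.054  0.004  0.189] R in LS
[[-1.     0.003  0.004]
 [ 0.003  1.    -0.001]
 [-0.004 -0.001 -1.   ]]
ph 89.86119969437443
```

Pivoting works with tiny forces. I'll continue the arc.

>>> move_arm(
  plan="-0.010 0 -0.0165 0 0 0 0.015; -0.0125 0 -0.0145 0 0 0 0.015; -0.0145 0 -0.0125 0 0 0 0.015; -0.0165 0 -0.010 0 0 0 0.015; -0.018 0 -0.0075 0 0 0 0.015; 0 0 0 0 0 0 0.015",
)

```text
time_s: 12.12
position: [0.6191, 0.1095, 0.2493]
tool_rot: [[-0.985, 0.172, 0.001], [0.172, 0.985, -0.001], [-0.001, -0.001, -1.0]]
ft_force: [-1.3, -1.8, 1.5]
grip_width: 0.0232
gripper_force: 25.6
```

```bash
python3 st.py
```

```text
t 12.125 tool F [ 0.959 -2.01  -1.517] tool T [0.42  0.291 0.026] 0.023229009378396396 [ -0.714  29.371  58.744  -0.061  91.834 -80.836] 25.565298199653625
LS [0.017 0.004 0.249] R in LS
[[-1.     0.003  0.001]
 [ 0.003  1.    -0.001]
 [-0.001 -0.001 -1.   ]]
ph 89.84839991254854
```

>>> move_arm(
  plan="-0.0185 0 -0.005 0 0 0 0.015; -0.019 0 -0.0015 0 0 0 0.015; -0.019 0 0.0015 0 0 0 0.015; -0.019 0 0.004 0 0 0 0.015; 0 0 0 0 0 0 0.015",
)

```text
time_s: 12.75
position: [0.6943, 0.0967, 0.2512]
tool_rot: [[-0.985, 0.171, 0.005], [0.171, 0.985, -0.001], [-0.005, 0.0, -1.0]]
ft_force: [2.0, -1.2, 6.4]
grip_width: 0.0228
gripper_force: 24.3
```

```bash
python3 st.py
```

```text
t 12.75 tool F [-2.223 -0.822 -6.413] tool T [ 0.164 -0.068 -0.025] 0.022761302803221806 [ -1.703  37.549  43.51   -0.037  98.658 -81.838] 24.29647386074066
LS [0.093 0.004 0.251] R in LS
[[-1.     0.003  0.005]
 [ 0.003  1.     0.   ]
 [-0.005  0.    -1.   ]]
ph 89.83821772543612
```

>>> move_arm(
  plan="0 0 0 0 0 0 0.045; 0 0 0 0 0 0 0.045; 0 0 -0.03 0 0 0 0.045; 0 0 -0.03 0 0 0 0.045; 0 0 -0.01 0 0 0 0.045; 0.04 0 0 0 0 0 0.04; 0.05 0 0 0 0 0 0.035; 0.06 0 0 0 0 0 0.035; 0.06 0 0 0 0 0 0.035; 0.06 0 0 0 0 0 0.035; 0 0 0 0 0 0 0.035",
)

```text
time_s: 14.12
position: [0.4234, 0.1439, 0.3201]
tool_rot: [[-0.986, 0.169, 0.0], [0.169, 0.986, -0.001], [-0.0, -0.001, -1.0]]
ft_force: [-0.3, -1.2, 0.1]
grip_width: 0.0355
gripper_force: 0.0
```

```bash
python3 st.py
python3 - <<'E'
from h import *
np.set_printoptions(precision=4,suppress=True,linewidth=170)
for c in('side','top'):
    im,d=shot(c,c+'9.png');P=cloud(c,d);Q=(P-O)@L;hsv=cv2.cvtColor(im,cv2.COLOR_RGB2HSV)
    near=(d>0)&(abs(Q[...,0])<.08)&(abs(Q[...,1])<.08)&(Q[...,2]<.16)&(Q[...,2]>.06)&(hsv[...,1]>120)&(hsv[...,2]>60)
    for n,lo,hi in(('amber',5,25),('blue',95,130)):
        m=near&(hsv[...,0]>=lo)&(hsv[...,0]<=hi)
        if m.sum()<3: print(c,n,m.sum());continue
        v,u=np.nonzero(m);uv=np.array([u.mean(),v.mean()])
        print(c,n,m.sum(),uv,'depth LS med',np.median(Q[m],0),'range',np.percentile(Q[m],[5,95],0).ravel(),'at top',toLS(at_z(c,uv,.130)))
    for nn in('amber_filter','blue_filter'): print(nn,[(r['conf'],r['pixel'],toLS(at_z(c,r['pixel'],.045))) for r in pinpoint(c,nn)[:2]])
    m=(hsv[...,0]>105)&(hsv[...,0]<130)&(hsv[...,1]>110)&(Q[...,2]>.17)&(abs(Q[...,1])<.09)&(Q[...,0]>.03)&(Q[...,0]<.15);q=Q[m]
    if len(q)>20: print('flap slope',len(q),np.degrees(np.arctan(np.polyfit(q[:,2],q[:,0],1))))
im=cv2.imread('pics/side9.png');cv2.imwrite('pics/s9c.png',cv2.resize(im[70:190,160:310],None,fx=5,fy=5,interpolation=cv2.INTER_CUBIC))
E
```

```text
t 14.125 tool F [ 0.051 -1.216 -0.093] tool T [0.008 0.004 0.009] 0.035475297923955595 [  3.561   8.104  78.852  -0.033  93.035 -76.702] 0.0
LS [-0.182  0.005  0.32 ] R in LS
[[-1.     0.001  0.   ]
 [ 0.001  1.    -0.001]
 [-0.    -0.001 -1.   ]]
ph 89.97355911150851
side amber 45 [237.5556 133.4222] depth LS med [-0.0025 -0.0265  0.1218] range [-0.0123 -0.0305  0.1059  0.0083  0.0019  0.135 ] at top [-0.0067 -0.0319  0.13  ]
side blue 129 [240.938  119.2481] depth LS med [0.0536 0.0205 0.1496] range [-0.0113 -0.0545  0.1142  0.058   0.06    0.1595] at top [0.0454 0.0214 0.13  ]
amber_filter [(0.51, [237.3, 151.5], array([-0.0118, -0.0314,  0.045 ]))]
blue_filter [(0.64, [232.9, 144.0], array([-0.0024,  0.0098,  0.045 ]))]
flap slope 590 [11.7991  1.2834]
top amber 10 [196.5 176. ] depth LS med [-0.0016 -0.0233  0.1314] range [-0.0089 -0.0261  0.1296  0.0064 -0.0203  0.1337] at top [-0.0011 -0.0231  0.13  ]
top blue 7 [183.5714 174.7143] depth LS med [-0.0036  0.026   0.129 ] range [-0.0085  0.0249  0.1282  0.0022  0.0292  0.1347] at top [-0.003   0.0269  0.13  ]
amber_filter [(0.42, [198.5, 182.4], array([-0.0133, -0.0195,  0.045 ]))]
blue_filter [(0.39, [186.5, 177.7], array([-0.001 ,  0.0319,  0.045 ]))]
```

View pics/s9c.png

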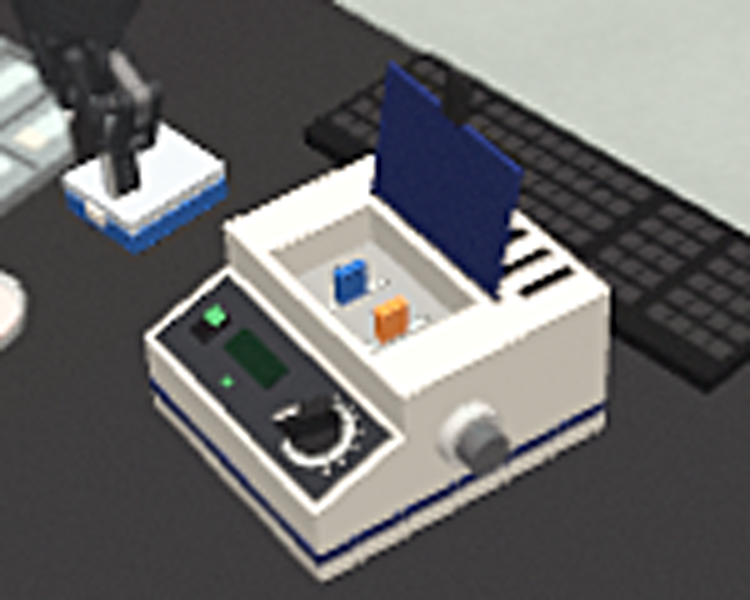

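>>> move_arm(
  plan="-0.05 -0.007 0.02 0 0 0 0.03; -0.05 -0.007 0.02 0 0 0 0.03; -0.05 -0.007 0.03 0 0 0 0.03; -0.032 -0.0065 0.05 0 0 0 0.03; 0 0 0.02 0 0 0 0.03; 0 0 0.02 0 0 0 0.03; 0 0 0.02 0 0 0 0.03; 0 0 0 0 0 0 0.03; 0 0 0 0 0 0 0.03",
  grip_force=40,
)

```text
time_s: 15.55
position: [0.6027, 0.0846, 0.141]
tool_rot: [[-0.985, 0.171, 0.002], [0.171, 0.985, -0.001], [-0.002, -0.0, -1.0]]
ft_force: [-0.2, 0.2, -0.8]
grip_width: 0.0301
gripper_force: 0.0
```

```bash
python3 st.py
python3 - <<'E'
from h import *
np.set_printoptions(precision=4,suppress=True,linewidth=170)
for c in('side','top'):
    im,d=shot(c,c+'10.png');P=cloud(c,d);Q=(P-O)@L;hsv=cv2.cvtColor(im,cv2.COLOR_RGB2HSV)
    m=(d>0)&(abs(Q[...,0])<.08)&(abs(Q[...,1])<.08)&(Q[...,2]<.16)&(Q[...,2]>.06)&(hsv[...,1]>120)&(hsv[...,2]>60)&(hsv[...,0]>=5)&(hsv[...,0]<=25)
    print(c,m.sum(), np.argwhere(m)[:,::-1].mean(0) if m.any() else '')
E
```

```text
t 15.55 tool F [0.192 0.187 0.756] tool T [-0.003  0.009 -0.002] 0.030122190962110357 [ -3.122  31.814  72.776  -0.037  75.297 -83.251] 0.0
LS [ 0.005 -0.023  0.141] R in LS
[[-1.     0.003  0.002]
 [ 0.003  1.    -0.   ]
 [-0.002 -0.    -1.   ]]
ph 89.85507761196324
side 42 [237.2857 133.7857]
top 0
```

>>> move_arm(
  plan="0.003 0 0.011 0 0 0 0.03; 0 0 0.01 0 0 0 0.03; 0 0 0.0095 0 0 0 0.03; 0 0 0 0 0 0 0.005; 0 0 0 0 0 0 0.005; 0 0 0 0 0 0 0.005; 0 0 0 0 0 0 0.005",
  grip_force=40,
)

```text
time_s: 16.52
position: [0.5991, 0.0857, 0.11]
tool_rot: [[-0.985, 0.171, 0.001], [0.171, 0.985, -0.0], [-0.001, 0.0, -1.0]]
ft_force: [-0.4, 3.3, -3.1]
grip_width: 0.0094
gripper_force: 43.0
```

```bash
python3 st.py
```

```text
t 16.525 tool F [1.011 3.208 3.112] tool T [-0.7    0.124 -0.07 ] 0.00937222733093705 [ -3.054  33.323  75.63   -0.006  70.982 -83.218] 42.95865297317505
LS [ 0.001 -0.023  0.11 ] R in LS
[[-1.     0.002  0.001]
 [ 0.002  1.     0.   ]
 [-0.001  0.    -1.   ]]
ph 89.87315392251283
```

>>> move_arm(
  plan="0 0.0005 -0.01 0 0 0 0.005; 0 0 -0.015 0 0 0 0.005; 0 0 -0.02 0 0 0 0.005; 0 0 -0.02 0 0 0 0.005; 0 0 -0.025 0 0 0 0.005; 0 0 -0.025 0 0 0 0.005; 0 0 -0.025 0 0 0 0.005; 0 0 -0.02 0 0 0 0.005; 0 0 -0.01 0 0 0 0.005; 0 0 0 0 0 0 0.005",
)

```text
time_s: 17.77
position: [0.5991, 0.0857, 0.2809]
tool_rot: [[-0.985, 0.171, 0.003], [0.171, 0.985, -0.001], [-0.003, -0.001, -1.0]]
ft_force: [-0.7, 0.0, -2.0]
grip_width: 0.0091
gripper_force: 43.3
```

```bash
python3 st.py
python3 - <<'E'
from h import *
np.set_printoptions(precision=4,suppress=True,linewidth=170)
for c in('side','top'):
    im,d=shot(c,c+'11.png');P=cloud(c,d);Q=(P-O)@L;hsv=cv2.cvtColor(im,cv2.COLOR_RGB2HSV)
    b=(d>0)&(abs(Q[...,0])<.08)&(abs(Q[...,1])<.08)&(hsv[...,1]>110)&(hsv[...,2]>60)
    for n,lo,hi,z0,z1 in(('amber',5,28,.12,.35),('blue',95,130,.1,.14)):
        m=b&(hsv[...,0]>=lo)&(hsv[...,0]<=hi)&(Q[...,2]>z0)&(Q[...,2]<z1)
        if m.any(): print(c,n,m.sum(),np.argwhere(m)[:,::-1].mean(0),np.percentile(Q[m],[3,50,97],0).ravel())
# tray centre
    g=(d>0)&(abs(P[...,0]-.522)<.14)&(abs(P[...,1]+.278)<.14)&(P[...,2]<.04)&(hsv[...,2]>95)&(hsv[...,1]<60)
    n,l,st,ce=cv2.connectedComponentsWithStats(g.astype(np.uint8));i=1+st[1:,4].argmax()
    cn=max(cv2.findContours((l==i).astype(np.uint8),0,2)[0],key=len)[:,0]
    W=np.array([at_z(c,p,.02)[:2]*1000 for p in cn],np.float32);print('tray',st[i],cv2.minAreaRect(W))
E
```

```text
t 17.775 tool F [ 0.705 -0.085  2.035] tool T [0.006 0.024 0.012] 0.009094990909229482 [ -3.029  25.961  59.452  -0.052  94.427 -83.17 ] 43.25201332569122
LS [ 0.001 -0.023  0.281] R in LS
[[-1.     0.003  0.003]
 [ 0.003  1.    -0.001]
 [-0.003 -0.001 -1.   ]]
ph 89.85783172202112
side amber 135 [236.4296 103.5704] [-0.018  -0.0299  0.2274 -0.0023 -0.0263  0.2505  0.0214 -0.0217  0.3018]
side blue 41 [229.561  125.9024] [-0.0138  0.0185  0.1093 -0.0033  0.0225  0.124   0.009   0.0293  0.1354]
tray [ 269  196   68   55 2033] ((520.2540283203125, -277.9581604003906), (143.44940185546875, 181.39739990234375), 78.48004913330078)
top blue 1 [183. 175.] [-0.0053  0.0275  0.1361 -0.0053  0.0275  0.1361 -0.0053  0.0275  0.1361]
tray [ 269  172   40   48 1526] ((524.642822265625, -273.2276306152344), (142.40667724609375, 181.0078887939453), 78.70098114013672)
```

>>> move_arm(
  plan="0 -0.015 0 0 0 0 0.005; 0.001 -0.025 0 0 0 0 0.005; 0.001 -0.035 0 0 0 0 0.005; 0.002 -0.04 0 0 0 0 0.005; 0.002 -0.04 0 0 0 0 0.005; 0.002 -0.04 0 0 0 0 0.005; 0.002 -0.04 0.01 0 0 0 0.005; 0.001 -0.04 0.02 0 0 0 0.005; 0.001 -0.035 0.02 0 0 0 0.005; 0.001 -0.03 0.02 0 0 0 0.005; 0.001 -0.02 0.015 0 0 0 0.005; 0 -0.01 0.01 0 0 0 0.005",
)

```text
time_s: 19.38
position: [0.5215, -0.2773, 0.1843]
tool_rot: [[-0.985, 0.172, 0.0], [0.172, 0.985, -0.0], [-0.0, -0.0, -1.0]]
ft_force: [-0.3, 1.1, -1.2]
grip_width: 0.0092
gripper_force: 43.2
```

```bash
python3 st.py
python3 - <<'E'
from h import *
s=env.observe();R=np.array(s['tool_rot']);print(R.T@(np.array([.5225,-.2765,.177])-s['position']))
print(Ro.from_matrix(R.T@frame([0,0,-1],L@[0,1,0])).as_rotvec())
E
```

```text
t 19.375 tool F [0.484 1.007 1.205] tool T [-0.002 -0.049 -0.019] 0.009197319830897988 [ -39.477   27.912   72.192    0.005   79.874 -119.571] 43.23749542236328
LS [-0.014 -0.394  0.184] R in LS
[[-1.     0.004  0.   ]
 [ 0.004  1.    -0.   ]
 [-0.    -0.    -1.   ]]
ph 89.8082718850777
[-0.00085767  0.0009397   0.00727434]
[-0.00012169  0.00037506 -0.0036064 ]
```

>>> move_arm(
  plan="-0.001 0.001 0.004 0 0 0 0.005; 0 0 0.002 0 0 0 0.005; 0 0 0 0 0 0 0.005; 0 0 0 0 0 0 0.005; 0 0 0 0 0 0 0.005; 0 0 0 0 0 0 0.005",
)

```text
time_s: 20.12
position: [0.5233, -0.2755, 0.1793]
tool_rot: [[-0.985, 0.171, 0.001], [0.171, 0.985, -0.001], [-0.001, -0.001, -1.0]]
ft_force: [0.6, -0.1, -1.0]
grip_width: 0.0094
gripper_force: 43.2
```

```bash
python3 st.py
python3 - <<'E'
from h import *
np.set_printoptions(precision=4,suppress=True,linewidth=170)
s=env.observe();print(s['position'],s['qvel'])
for c in('side','top'):
    im,d=shot(c,c+'12.png');P=cloud(c,d);Q=(P-O)@L;hsv=cv2.cvtColor(im,cv2.COLOR_RGB2HSV)
    m=(d>0)&(abs(P[...,0]-.52)<.06)&(abs(P[...,1]+.277)<.06)&(hsv[...,1]>110)&(hsv[...,2]>60)&(hsv[...,0]>=5)&(hsv[...,0]<=28)&(P[...,2]>.05)
    if m.any(): print(c,'amber',m.sum(),np.percentile(P[m],[3,50,97],0).ravel())
    m=(hsv[...,0]>=95)&(hsv[...,0]<=130)&(hsv[...,1]>110)&(abs(Q[...,1])<.08)&(Q[...,2]<.14)&(Q[...,2]>.1)&(abs(Q[...,0])<.03)
    print('blue',m.sum(),np.median(Q[m],0) if m.any() else '')
    m=(hsv[...,0]>105)&(hsv[...,0]<130)&(hsv[...,1]>110)&(Q[...,2]>.15)&(abs(Q[...,1])<.09)&(Q[...,0]>.03)&(Q[...,0]<.15);q=Q[m]
    if len(q)>50:
        z=q[:,2];print('flap',len(q),[(a,round(float(np.median(q[abs(z-a)<.01,0])),4)) for a in(.165,.19,.215,.235)])
E
```

```text
t 20.125 tool F [-0.586  0.     1.024] tool T [ 0.004  0.053 -0.033] 0.00936752533541458 [ -39.229   28.189   72.568    0.01    79.154 -119.384] 43.23429465293884
LS [-0.013 -0.392  0.179] R in LS
[[-1.     0.003  0.001]
 [ 0.003  1.    -0.001]
 [-0.001 -0.001 -1.   ]]
ph 89.87440607236451
[ 0.5233 -0.2755  0.1793] [-0.1011  0.0607 -0.0004  0.0302  0.024  -0.0785]
side amber 111 [ 0.502  -0.2835  0.1259  0.5165 -0.2781  0.1519  0.5415 -0.2712  0.2015]
blue 23 [-0.0078  0.0231  0.1166]
blue 9 [-0.0011  0.027   0.1336]
```

```bash
python3 -c "
from rig import env
print(env.close_job())"
```

```text
the job is handed in; nothing more can be done
None
```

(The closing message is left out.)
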